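# Take the left-hand nut off the sample spinner

## Robot

A 6-joint arm with a two-finger parallel gripper is mounted at the origin on a cart in front of the work surface, level with it; the furniture and walls round the work are solid. World frame = base frame: x ahead of the robot, y to its left, z up, the work surface at z = 0. Lengths are in m, angles in rad, forces in N, time in s.
With the tool pointing down it reaches from about 0.35 to 0.975 m from the base axis. Payload 4.9 kg.
Tool frame: the origin (TCP) lies at the centre of the arm's flange, where the gripper is bolted on; the fingertips stand 173 mm ahead of it and the grasp point (between the pads) lies 155 mm ahead of it (ctrl.finger_overhang is the distance from the TCP to the fingertips, in m); z points along the fingers, y is the direction in which the jaws open and shut (so a half turn about z gives the same grasp; the last joint's range is limited). The gripper opens to 85 mm and grips with 20 to 120 N. Pads are 22 mm wide; open, the fingers measure 114 mm over their backs; the gripper's body (76 mm by 85 mm) begins 54 mm behind the grasp point. The pads swing forward as they close: fully open they stand 13 mm farther back than shut.
Start: joints at [1.069, 0.053, 1.613, -0, 1.476, -0.119], TCP at [0.233, 0.58, 0.405] pointing down, gripper open.
Joint ranges: [-3.01, 3.01], [-1.01, 2.22], [0.06, 2.58], [-1.02, 4.17], [0.09, 2.62], [-3.14, 3.14]. Speed limits (rad/s): [2.57, 2.57, 3.14, 3.14, 3.14, 3.14].

## Interface

Orientations are given as a rotation vector (axis times angle).
In Python, from station import ctrl, eyes, spotter gives the robot as it stands.
- The arm moves only by the shell command python3 -m crank 'ROWS' [FORCE]. ROWS is JSON, a list of rows, each a list of 7 numbers: the turn, a rotation vector about the tool's x, y, z in rad, then the shift along the tool's x, y, z in mm, then the closure, from -1 (fully open) to 1 (shut). A call has 1 to 8 rows; each row shifts and turns the pose as measured when the row begins, along the tool's axes as they then stand; what a row does not reach is not made up. A row lasts 1/12 s, in which the tool goes at most 41.7 mm and 7.16 degrees, less where a joint would pass 70% of its speed; a pose out of reach is approached as far as the arm can. A call is refused whole if a number of a shift passes 41.7 or a number of a turn 0.125, either way. A call with a gripper value outside its range is refused whole. The fingers move at their own pace and stop on an object; FORCE is the grip in N (left out, the last holds). Time passes only in rows, so rows that do not move let the fingers close. It gives the time, the measured TCP pose, the force and the opening at its end, in the units of the state.
- ctrl.get_obs(): the state, without advancing time (a new reading comes with each control period).
- eyes.get_image(name): name is "scene" or "top" or "wrist"; returns a dict with "image" (480x640x3 uint8, red, green, blue), "vertical_fov" (degrees; the focal length in pixels is half the picture's height over the tangent of half this angle, whatever the lens; pixels are square), "cx", "cy" (the principal point, pixels), "rvec" (rotation vector, rad) and "tvec" (3), from world to camera coordinates, as OpenCV has them; the wrist camera has in their place "mount" (4x4, takes a point from camera to tool coordinates, whose origin is the TCP and whose axes are the flange's). Camera axes: x right, y down, z forward; pixel columns grow to the right and rows downward; lengths in m; the calibration is good to about 2 mm. A picture is of the moment at which its call begins: read the wrist's pose just before it. There is no depth.
- ctrl.finish_job(): hands the job in, once; it reports no verdict.
Trained networks look in a picture, given as the dict that the camera call returned (one of the last four; its "shot" number tells which), for a name from the list of things; names that differ only in an ending like _2 or _b are one class to them, and where a whole thing is asked for, a point or a joint stands for the part that bears it (a point fixed in the world has none). Each returns a list of dicts, best first, with "confidence" (0 to 1); they miss things now and then, are a little off and sometimes report something else, mostly with a low value. They report only what shows in the picture. A call takes as long as a camera call.
- spotter.look_for(query, picture): "centre" ([x, y, z] in m, in world coordinates, good to about 4 mm: the middle of the surface that is visible of it).
- spotter.outline_of(query, picture): "region" (480x640 bool, what is visible of it).
- spotter.mark_of(query, picture): "centre" ([x, y, z] in m, in world coordinates, good to about 4 mm: a listed point, or the origin of a listed thing).
The state is a dict: "t": time; "q": joint angles; "dq": joint speeds; "effort": joint torques, N m; "tool_pos": TCP position; "tool_rot": TCP orientation; "contact_force": force on the tool from outside, world axes, zero at the start; "wrist_torque": the same for the moment, N m; "opening": finger opening in m.
Only numpy, scipy, OpenCV 4.12 (cv2) and the standard library are available. Lean on these libraries where they do the work, as an engineer would, in place of code of your own. Each camera call takes 0.05 s, during which the arm holds its last target.

## Task

The round nut on the sample spinner has a left-hand thread: loosen it by turning it clockwise (seen from above), letting it climb its thread without forcing it up, down or against its stops, until the red line on the nut meets the red index line of the spinner. Then lift it gently straight off the shaft and set it down right way up, flat inside the blue tray, leaving the other things on the bench where they are.

Things in the scene. Friction and masses are not known exactly. Their poses are not given: they have to be found in the camera images.
- nut: black ribbed round nut, 54 mm across, 32 mm tall, 90 g, bright disc on its closed top; a red line runs from its centre to its rim and down its side. Origin: centre of its underside, z up, red line towards its own -x. Sits on the spinner's shaft. Turned clockwise from above (negative about z) it climbs; it starts 68 to 86 degrees short of the index line. Grip its sides at any yaw, 5 mm above its underside or higher.
- nut_mark (a point): point on the nut's top, 25 mm out from its axis on the red line, 32 mm above its underside. The nut comes free only with its red line at the index line (within about 10 degrees); a little clockwise of that, and counterclockwise of the start, are hard stops.
- spinner: fixed white housing 120 x 120 x 44 mm, dark display and two buttons on its front; on top a keyed aluminium plate 76 mm across (sprung, slides up and down only, its top 51 to 62 mm above the bench) round the steel shaft, tip 75 mm above the bench. Origin: centre of the underside, on the shaft axis, z up. The red index line, on plate and housing, lies towards its own -x (front).
- seat (a point): on the shaft axis 54 mm above the bench; the nut's underside is within 2 mm of it at the start, about 8 mm above it when free, 23 mm or more above it when off the shaft. The thread is steep, with 2.4 mm of axial play: a grip kept at one height jams it. The plate pushes the nut up with 1 to 5 N; friction stops it turning by itself. The shaft's pin bends if the forces between nut and spinner, plate included, add up to over 18 N.
- tray: loose open blue plastic tray, outside 110 x 110 x 16 mm, walls and floor 3 mm, 0.4 kg, empty. Origin: centre of its underside, z up
- vial_1: amber vial, white cap, 27 mm wide, 60 mm tall, standing; bystander
- mirror_mount: small black square mirror on a steel post, 39 x 40 x 70 mm; bystander
- cage_cube: black cube with gold-rimmed ports, 34 mm; bystander
- slide_box: green box 39 x 86 x 30 mm; bystander
- caliper: digital caliper lying flat, 64 x 164 x 15 mm; bystander. To the left of it (higher y) a tall fixed microscope (from about x 0.47, y 0.35 on) stands over a balance: the arm, which may start beside it, must pass round it on the robot side

How it is judged:
On the way, in this order (a step that is already met when the one before it is completed fails the run):
1. the nut, still on the shaft, is turned until its red line meets the index line (angle between the x axis of nut and the x axis of spinner, either way round below 0.3 rad and horizontal distance between nut and seat below 0.006 m and z of nut in the frame of spinner below 0.07 m), for 0.1 s.
2. the nut is lifted clear above the shaft (z of nut in the frame of spinner above 0.077 m and horizontal distance between nut and seat below 0.03 m).
At the end, for the whole second after the job is handed in: the nut stands right way up (within 7 degrees), flat on the tray's floor (underside within 7 mm of the tray's underside), inside its walls, at rest, the tray flat on the bench (x of nut in the frame of tray between -0.04 and 0.04 m and y of nut in the frame of tray between -0.04 and 0.04 m and z of nut in the frame of tray below 0.007 m and angle between nut's own z axis and vertical below 0.12 rad and angle between tray's own z axis and vertical below 0.05 rad and height (world z) of tray below 0.005 m and linear speed of nut below 0.02 m/s); the robot touches nothing.
It fails at once if nut and spinner (shaft, pin, plate) push on each other with more than 18 N in all: thread or stops forced (contact force between nut and spinner above 18 N).
It fails at once if the nut is dropped (falls unheld faster than 0.5 m/s) (linear speed of nut above 0.5 m/s and contact force between nut and the fingers below 0.05 N).
It fails at once if a bystander (vial, mirror, cube, green box, caliper) is moved more than 20 mm (distance of any of vial_1, mirror_mount, cage_cube, slide_box, caliper from where it was at the start of the episode above 0.02 m).
It also fails if it takes over 59 s, if anything falls off the work surface, if the arm or the gripper's body presses on something with over 40 N, if the wrist force passes 120 N, or if a joint passes its speed limit or range.

## Working session

There is one attempt and no reset: what is moved stays moved. The work goes in short steps, Python scripts to look and compute and a shell command to move; the robot and the scene stay as the last step left them, time stands still between calls to the robot, and variables do not carry over. Pictures are saved under pics/ and viewed, and the job is handed in when it is done.

```bash
ls; mkdir -p pics; cat > h.py <<'E'
import numpy as np, cv2
from station import ctrl, eyes, spotter
from scipy.spatial.transform import Rotation as R
def snap(name,fn):
    o=ctrl.get_obs(); p=eyes.get_image(name); cv2.imwrite('pics/'+fn,p['image'][:,:,::-1]); return o,p
def proj(p,X):
    f=240/np.tan(np.radians(p['vertical_fov'])/2); c=R.from_rotvec(p['rvec']).apply(X)+p['tvec']
    return c[...,:2]/c[...,2:]*f+[p['cx'],p['cy']]
def ray(p,uv,z,o=None):
    f=240/np.tan(np.radians(p['vertical_fov'])/2)
    d=np.array([(uv[0]-p['cx'])/f,(uv[1]-p['cy'])/f,1.])
    if 'mount' in p:
        M=np.array(p['mount']);T=R.from_rotvec(o['tool_rot']);C=T.apply(M[:3,3])+o['tool_pos'];D=T.apply(M[:3,:3]@d)
    else:
        r=R.from_rotvec(p['rvec']).inv(); C=-r.apply(p['tvec']); D=r.apply(d)
    return C+D*(z-C[2])/D[2]
E
python3 - <<'E'
from h import *
np.set_printoptions(precision=4,suppress=True)
print(ctrl.get_obs())
for n in ('top','scene'):
    o,p=snap(n,n+'0.png'); print({k:v for k,v in p.items() if k!='image'})
    for q in ('nut','nut_mark','spinner','seat','tray','vial_1','mirror_mount','cage_cube','slide_box','caliper'):
        try: print(q,[(np.round(d['centre'],4),round(d['confidence'],2)) for d in spotter.mark_of(q,p)[:2]])
        except Exception as e: print(q,e)
E
```

```text
pics
{'t': 0.0, 'q': array([ 1.069 ,  0.0534,  1.6143, -0.    ,  1.476 , -0.119 ]), 'dq': array([-0.0004,  0.0015, -0.0006,  0.0003, -0.0008,  0.0001]), 'effort': array([  0.0004, -39.3679, -37.018 ,  -0.    ,   0.0069,  -0.    ]), 'tool_pos': array([0.2333, 0.5795, 0.4034]), 'tool_rot': array([-0.5974, -3.0836,  0.0031]), 'contact_force': array([0.4642, 0.017 , 0.6339]), 'wrist_torque': array([-0.0067,  0.0083, -0.019 ]), 'opening': 0.08526784092559578}
{'vertical_fov': 43.73219304006204, 'cx': 324.710147210506, 'cy': 234.35806876220877, 'rvec': array([ 1.9827, -2.2446,  0.2294]), 'tvec': array([0.115 , 0.6383, 1.0333]), 'shot': 1}
nut [(array([0.5712, 0.0996, 0.0552]), 0.86)]
nut_mark [(array([0.5642, 0.0771, 0.0926]), 0.7)]
spinner [(array([ 0.5751,  0.1031, -0.0011]), 0.97)]
seat [(array([0.5752, 0.0957, 0.0529]), 0.6)]
tray [(array([ 0.5359, -0.2227, -0.0015]), 0.59)]
vial_1 [(array([ 0.7347,  0.127 , -0.0021]), 0.6)]
mirror_mount [(array([ 0.7516, -0.0815, -0.0025]), 0.79), (array([ 0.5366, -0.2215,  0.001 ]), 0.38)]
cage_cube [(array([ 0.748 ,  0.0219, -0.0006]), 0.93)]
slide_
[... 181 characters left out ...]
32, 'rvec': array([ 2.1793, -1.2374,  0.4556]), 'tvec': array([-0.3118,  0.4788,  0.7459]), 'shot': 2}
nut [(array([0.5791, 0.0981, 0.0566]), 0.74), (array([ 0.5376, -0.2165, -0.0012]), 0.58)]
nut_mark [(array([0.5682, 0.0754, 0.0889]), 0.69), (array([ 0.7427, -0.2069,  0.0017]), 0.54)]
spinner [(array([ 0.5733,  0.1007, -0.0001]), 0.85)]
seat [(array([0.5752, 0.0982, 0.0528]), 0.8)]
tray [(array([ 0.5409, -0.2175, -0.001 ]), 0.69)]
vial_1 [(array([0.737 , 0.1228, 0.0013]), 0.93)]
mirror_mount [(array([ 0.7525, -0.0833, -0.0024]), 0.85)]
cage_cube [(array([0.7456, 0.0229, 0.0013]), 0.73)]
slide_box [(array([ 0.7409, -0.2094,  0.004 ]), 0.62)]
caliper [(array([0.5393, 0.2666, 0.0012]), 0.78)]
```

View pics/top0.png

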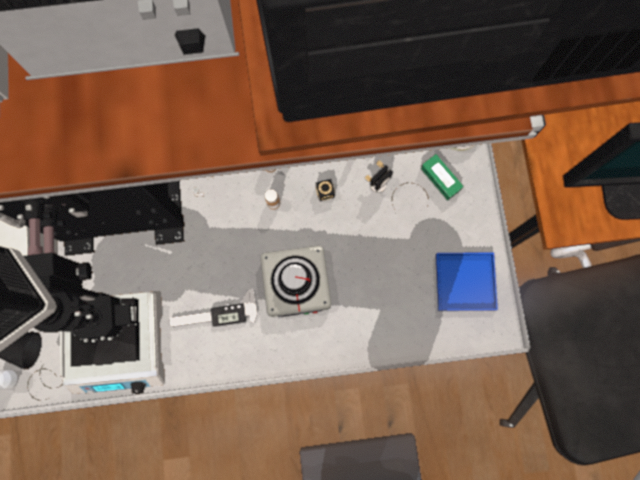

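View pics/scene0.png

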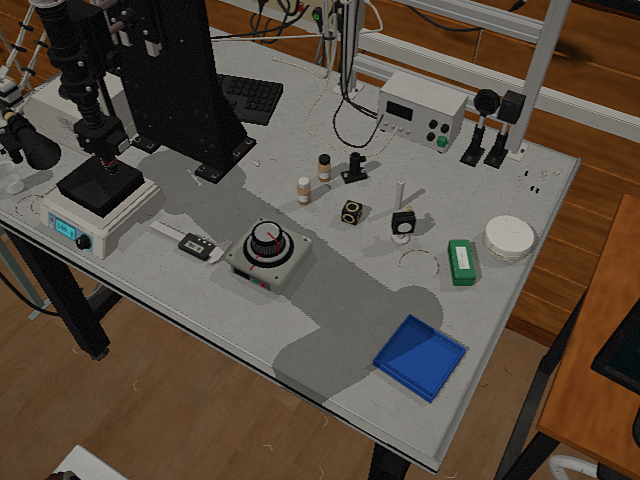

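The pictures show the spinner with the nut at about (292,277) in the top view. The nut's red line points right and the index line points down. The blue tray is at (466,281) and the caliper is left of the spinner. I'll move the arm round the microscope on the robot side.

```bash
python3 -m crank '[[0,0,0,-24,-31,0,-1],[0,0,0,-24,-31,0,-1],[0,0,0,-24,-31,0,-1],[0,0,0,-24,-31,0,-1],[0,0,0,-24,-31,0,-1],[0,0,0,-24,-31,0,-1],[0,0,0,-32,-22,0,-1],[0,0,0,-32,-22,0,-1]]'
```

```text
t: 1.77
tool_pos: [0.3407, 0.2833, 0.4024]
tool_rot: [-0.575, -3.088, -0.001]
contact_force: [1.1, 0.2, 0.1]
opening: 0.0852
```

```bash
python3 -m crank '[[0,0,0,-38,-13,0,-1],[0,0,0,-38,-13,0,-1],[0,0,0,-38,-13,0,-1],[0,0,0,-38,-13,0,-1],[0,0,0,-38,-13,0,-1],[0,0,0,-38,-13,0,-1],[0,0,0,-38,-13,0,-1],[0,0,0,0,0,0,-1]]'
python3 - <<'E'
from h import *
np.set_printoptions(precision=4,suppress=True)
o,p=snap('wrist','w1.png'); print(o['tool_pos'],o['tool_rot'],p['mount'],p['vertical_fov'],p['cx'],p['cy'],o['contact_force'])
for q in ('nut','nut_mark','spinner','seat'):
    print(q,[(np.round(d['centre'],4),round(d['confidence'],2)) for d in spotter.mark_of(q,p)[:2]])
E
```

```text
t: 2.43
tool_pos: [0.5635, 0.0866, 0.4051]
tool_rot: [0.584, 3.078, 0.005]
contact_force: [-1.1, -0.3, 0.6]
opening: 0.0853
[0.5635 0.0866 0.4051] [0.5843 3.0778 0.0052] [[-0.0005 -0.9462 -0.3237  0.0825]
 [ 1.     -0.0008  0.0008  0.0002]
 [-0.001  -0.3237  0.9462  0.0315]
 [ 0.      0.      0.      1.    ]] 62.74422084148541 318.0554119901445 241.5417422857545 [-1.0961 -0.2663  0.5624]
nut [(array([0.5736, 0.0995, 0.0559]), 0.84)]
nut_mark [(array([0.5725, 0.0762, 0.0837]), 0.71)]
spinner []
seat []
```

View pics/w1.png

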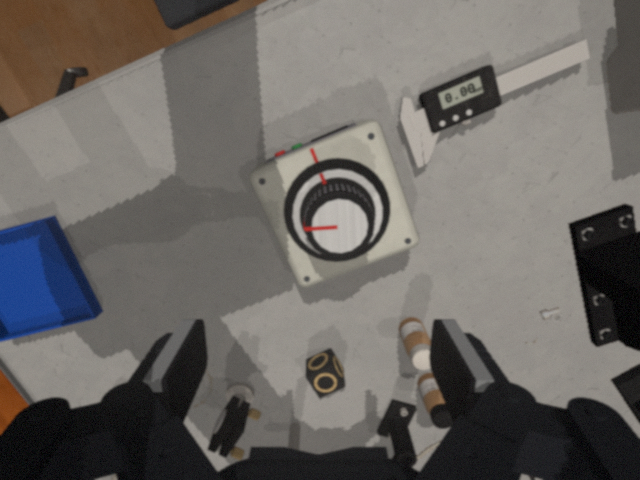

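The wrist view shows the nut's disc at about (340,227), its red line pointing left to (304,229), and the index line from (312,150) to (324,184). I'll fit these for precise positions.

```bash
python3 - <<'E'
from h import *
np.set_printoptions(precision=4,suppress=True)
im=cv2.imread('pics/w1.png'); p=eyes.get_image('wrist'); o=ctrl.get_obs()
# screws
S=np.array([ray(p,s,.044,o) for s in [(262,182),(371,136),(408,241),(307,279)]])
print(S, 'centre',S.mean(0), np.linalg.norm(S[1]-S[0]),np.linalg.norm(S[2]-S[1]))
for a,b in ((0,3),(1,2),):
    d=S[b]-S[a]; print('yaw x',np.degrees(np.arctan2(d[1],d[0])))
a=ray(p,(312,150),.044,o);b=ray(p,(316.5,162),.044,o);print('idx',np.degrees(np.arctan2(*(b-a)[1::-1])))
hsv=cv2.cvtColor(im,cv2.COLOR_BGR2HSV)
red=((hsv[...,0]<8)|(hsv[...,0]>172))&(hsv[...,1]>120)&(hsv[...,2]>80)
n,l,st,c=cv2.connectedComponentsWithStats(red.astype('uint8'))
for i in range(1,n):
    if st[i,4]>8: print(st[i],c[i])
w=((hsv[...,1]<40)&(hsv[...,2]>150)).astype('uint8'); w|=red.astype('uint8')
n,l,st,c=cv2.connectedComponentsWithStats(w)
i=l[235,350]; print(st[i],c[i])
cn=max(cv2.findContours((l==i).astype('uint8'),0,1)[0],key=cv2.contourArea); e=cv2.fitEllipse(cn);print('disc',e)
for z in (.086,.088): print(ray(p,e[0],z,o))
big=cv2.resize(im[110:310,220:440],None,fx=3.5,fy=2.9,interpolation=2); cv2.imwrite('pics/w1z.png',big[:600])
E
```

```text
[[0.5242 0.0579 0.044 ]
 [0.5217 0.1555 0.044 ]
 [0.6193 0.1573 0.044 ]
 [0.6211 0.0601 0.044 ]] centre [0.5716 0.1077 0.044 ] 0.09764962453217599 0.09761175756102716
yaw x 1.3390819499074906
yaw x 1.0922291643524717
idx -0.44163527002716274
[311 149   7  14  38] [313.7895 155.3421]
[275 151  10   5  29] [279.4828 153.1034]
[320 174   7  11  37] [323.     179.7838]
[303 223  34   9 116] [316.3362 227.6724]
[ 313  200   54   53 2133] [340.2663 225.504 ]
disc ((340.78802490234375, 225.40020751953125), (51.11497497558594, 52.54922866821289), 0.03252732381224632)
[0.5711 0.1086 0.086 ]
[0.5705 0.1087 0.088 ]
```

View pics/w1z.png

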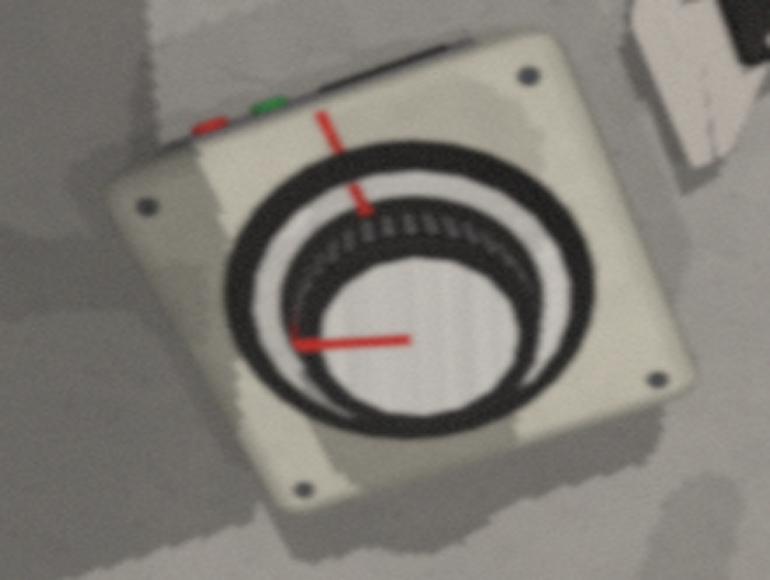

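```bash
cat >> h.py <<'E'
def meas(fn):
    o,p=snap('wrist',fn); im=np.ascontiguousarray(p['image'][:,:,::-1])
    hsv=cv2.cvtColor(im,cv2.COLOR_BGR2HSV)
    red=((hsv[...,0]<8)|(hsv[...,0]>172))&(hsv[...,1]>120)&(hsv[...,2]>80)
    n,l,st,c=cv2.connectedComponentsWithStats(red.astype('uint8'))
    for i in range(1,n):
        if st[i,4]>8: print('red',st[i],c[i])
    w=((hsv[...,1]<40)&(hsv[...,2]>150)|red).astype('uint8')
    return o,p,im,red,w
E
python3 - <<'E'
from h import *
np.set_printoptions(precision=4,suppress=True)
o,p,im,red,w=meas('w2.png'); print(o['t'],o['tool_pos'],o['tool_rot'],o['dq'])
n,l,st,c=cv2.connectedComponentsWithStats(w); i=l[235,345]; print(st[i],c[i])
print('disc',ray(p,(st[i,0]+st[i,2]/2-.5,st[i,1]+st[i,3]/2-.5),.087,o))
q=cv2.imread('pics/top0.png'); cv2.imwrite('pics/t0z.png',cv2.resize(q[230:330,245:345],None,fx=6,fy=6,interpolation=2))
q=cv2.imread('pics/scene0.png'); cv2.imwrite('pics/s0z.png',cv2.resize(q[200:300,215:325],None,fx=6,fy=6,interpolation=2))
E
```

```text
red [272 159   9   5  29] [275.8276 160.8276]
red [306 158   8  13  36] [309.3333 163.7778]
red [316 182   6  11  36] [318.3056 188.1667]
red [298 231  33   9 103] [311.0971 235.9806]
2.7333 [0.5592 0.0918 0.4057] [0.5739 3.0813 0.0083] [ 0.005  -0.0074  0.0005  0.0024 -0.0044 -0.0008]
[ 307  208   55   53 2072] [334.9397 234.0246]
disc [0.5754 0.1014 0.087 ]
```

View pics/t0z.png

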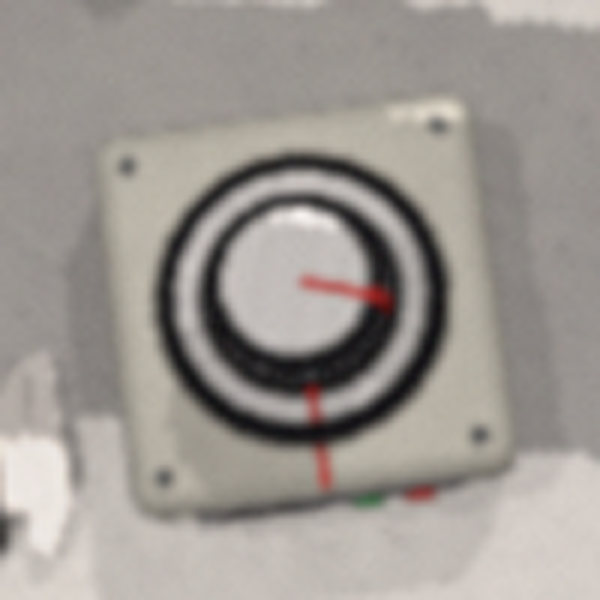

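View pics/s0z.png

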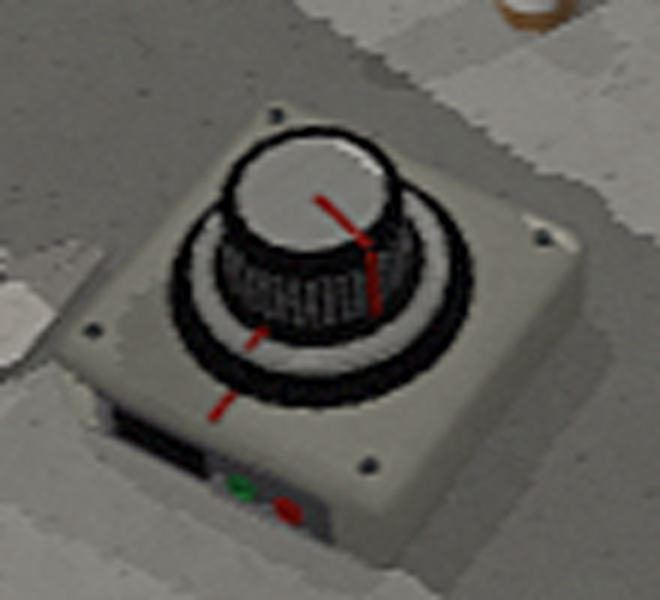

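```bash
python3 - <<'E'
from h import *
np.set_printoptions(precision=4,suppress=True)
P={}
for n,off,pts,ce in (('top',(245,230),[(127,166),(437,124),(480,434),(165,478)],(293,280)),('scene',(215,200),[(277,116),(543,238),(369,466),(93,330)],(310,192))):
    p=eyes.get_image(n)
    u=lambda a:(np.array(a)+.5)/6-.5+off
    S=np.array([ray(p,u(a),.044) for a in pts]); print(n,S.mean(0)[:2],np.linalg.norm(np.roll(S,1,0)-S,axis=1), [np.degrees(np.arctan2(*(S[k]-S[j])[1::-1])) for k,j in ((0,1),(1,2),(2,3),(3,0))])
    print(' disc',ray(p,u(ce),.087))
    if n=='top':
        a,b=[ray(p,u(t),.087) for t in ((303,281),(390,302))]; print('line',np.degrees(np.arctan2(*(b-a)[1::-1])))
o,p,im,red,w=meas('w3.png'); print(o['t'],o['tool_pos'],o['tool_rot'])
n,l,st,c=cv2.connectedComponentsWithStats(w); i=l[235,345]; 
e=(st[i,0]+st[i,2]/2-.5,st[i,1]+st[i,3]/2-.5);C=ray(p,e,.087,o);print('disc',C)
g=cv2.cvtColor(im,6)
S=[]
for s in [(262,182),(371,136),(408,241),(307,279)]:
    s=np.array(s)+[-5,8]; x,y=s; r=g[y-9:y+10,x-9:x+10].astype(float)
    m=np.clip(np.median(r)-25-r,0,None)*(np.hypot(*np.mgrid[-9:10,-9:10])<8); yy,xx=np.mgrid[-9:10,-9:10]; S.append((x+(m*xx).sum()/m.sum(),y+(m*yy).sum()/m.sum()))
print(S); S=np.array([ray(p,s,.044,o) for s in S]); print(S.mean(0),np.linalg.norm(np.roll(S,1,0)-S,axis=1),[np.degrees(np.arctan2(*(S[k]-S[j])[1::-1])) for k,j in ((3,0),(2,1))])
ys,xs=np.nonzero(red[225:245,295:335]); pts=np.array([ray(p,(x+295,y+225),.087,o)[:2] for x,y in zip(xs,ys)])
m=pts.mean(0);v=np.linalg.svd(pts-m)[2][0];v*=np.sign(v@(m-C[:2]));print('line',np.degrees(np.arctan2(v[1],v[0])),m)
E
```

```text
top [0.5745 0.0998] [0.0973 0.097  0.0971 0.0969] [np.float64(90.73728514636696), np.float64(0.8372416083385589), np.float64(-89.15396451619156), np.float64(-179.08824251892835)]
 disc [0.5746 0.1004 0.087 ]
line -110.72041054722018
scene [0.5774 0.1014] [0.0972 0.0969 0.0973 0.0975] [np.float64(90.78082625955436), np.float64(0.9742638344210469), np.float64(-89.30762692988203), np.float64(-179.36633718902908)]
 disc [0.5774 0.1017 0.087 ]
red [306 157   7  14  36] [309.25   163.0833]
red [272 158   9   6  29] [275.6552 160.4483]
red [316 182   6  11  36] [318.1944 187.8889]
red [299 231  32   9 109] [311.633  235.7523]
2.8833 [0.5593 0.0918 0.4058] [0.5737 3.081  0.0082]
disc [0.5753 0.1014 0.087 ]
[(np.float64(257.44633730834755), np.float64(188.28279386712094)), (np.float64(365.75786163522014), np.float64(144.5119496855346)), (np.float64(401.94757033248084), np.float64(248.11381074168798)), (np.float64(302.0639853747715), np.float64(287.1681901279708))]
[0.5766 0.101  0.044 ] [0.0995 0.0973 0.0973 0.0976] [np.float64(0.41097561112170444), np.float64(0.6000854872110152)]
line -109.17612496574891 [0.5708 0.0848]
```

```bash
cat >> h.py <<'E'
def go(target,yawy=None):
    """tool-axes shift (mm) and turn to reach target with tool vertical; yawy: world yaw deg of tool y"""
    o=ctrl.get_obs(); T=R.from_rotvec(o['tool_rot']); m=T.as_matrix()
    cur=np.degrees(np.arctan2(m[1,1],m[0,1]))
    if yawy is None: yawy=cur
    a=np.radians(yawy); y=np.array([np.cos(a),np.sin(a),0]); z=np.array([0,0,-1.]); G=np.stack([np.cross(y,z),y,z],1)
    turn=(T.inv()*R.from_matrix(G)).as_rotvec()
    print('t',round(o['t'],2),'pos',np.round(o['tool_pos'],4),'yaw',round(cur,2),'turn',np.round(turn,4),'shift',np.round(T.inv().apply(np.array(target)-o['tool_pos'])*1000,2),'F',np.round(o['contact_force'],2),'M',np.round(o['wrist_torque'],3),'open',round(o['opening'],4))
E
python3 -c "
from h import *
go([.576,.101,.30],70)"
```

```text
t 2.93 pos [0.5594 0.0916 0.4058] yaw 68.89 turn [ 0.0065  0.0066 -0.0194] shift [-11.43  14.02 105.96] F [-0.24  0.57 -0.84] M [ 0.024 -0.054  0.015] open 0.0851
```

```bash
python3 -m crank '[[0.0065,0.0065,0,-3,4,28,-1],[0,0,0,-3,4,28,-1],[0,0,0,-3,4,28,-1],[0,0,0,-2,2,15,-1],[0,0,0,0,0,3,-1],[0,0,0,0,0,0,-1],[0,0,0,0,0,0,-1]]'
python3 - <<'E'
from h import *
np.set_printoptions(precision=4,suppress=True)
go([.576,.101,.25])
o,p,im,red,w=meas('w4.png')
cv2.imwrite('pics/w4.png',im)
E
```

```text
t: 3.52
tool_pos: [0.5746, 0.1045, 0.3052]
tool_rot: [0.565, 3.082, 0.003]
contact_force: [-0.5, -0.2, -0.1]
opening: 0.0852
t 3.52 pos [0.5746 0.1045 0.3052] yaw 69.21 turn [ 0.0031  0.0082 -0.    ] shift [-2.13 -2.92 55.25] F [-0.49 -0.22 -0.06] M [ 0.024 -0.021  0.053] open 0.0852
red [274 161  11  20  87] [278.7356 170.2759]
red [227 162  14   8  65] [233.6308 165.3538]
red [286 197  10  16  78] [290.4487 205.0641]
red [259 274  48  10 241] [279.2905 278.6349]
```

View pics/w4.png

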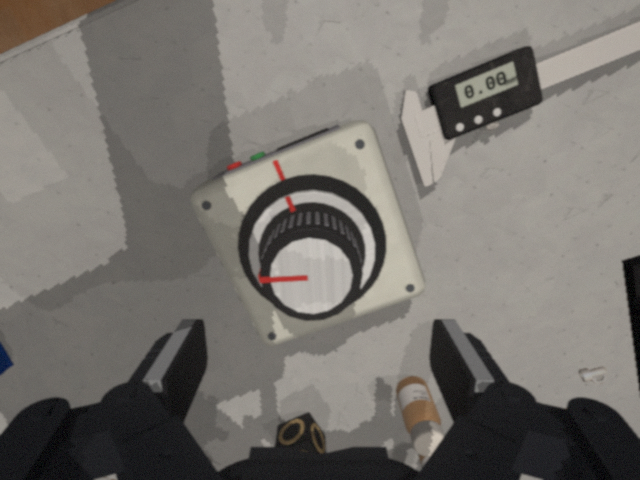

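The disc is centred at about (315,278). The fingers are symmetric about u≈319. I'll go down to just above the nut.

```bash
python3 -m crank '[[0.003,0.008,0,-1,-1.5,15,-1],[0,0,0,-1,-1,14,-1],[0,0,0,0,0,6,-1],[0,0,0,0,0,2,-1],[0,0,0,0,0,0,-1],[0,0,0,0,0,0,-1]]'
python3 - <<'E'
from h import *
np.set_printoptions(precision=4,suppress=True)
go([.576,.101,.25])
o,p,im,red,w=meas('w5.png')
n,l,st,c=cv2.connectedComponentsWithStats(w)
for i in range(1,n):
    if 2500<st[i,4]<12000: print(st[i],c[i],ray(p,(st[i,0]+st[i,2]/2-.5,st[i,1]+st[i,3]/2-.5),.087,o))
E
```

```text
t: 4.07
tool_pos: [0.577, 0.1008, 0.2693]
tool_rot: [0.566, 3.083, 0.003]
contact_force: [0.2, -1.1, 0.1]
opening: 0.0853
t 4.07 pos [0.577  0.1008 0.2693] yaw 69.18 turn [ 0.0029  0.0066 -0.    ] shift [ 1.1  -0.26 19.27] F [ 0.18 -1.07  0.14] M [-0.002  0.021  0.01 ] open 0.0853
red [218 165  15  10  84] [225.1429 169.1071]
red [271 164  14  24 127] [277.1417 175.4803]
red [285 207  13  19 113] [290.8496 216.5044]
red [252 302  59  10 338] [278.6805 306.8964]
[ 211    0   53  114 2859] [233.9881  61.4676] [0.4758 0.1102 0.087 ]
[   0  117   57  101 2927] [ 19.0864 172.8644] [0.4824 0.0204 0.087 ]
[ 267  259   98   89 6433] [317.0289 302.4724] [0.5751 0.1013 0.087 ]
[ 294  323  138  112 6271] [361.8755 386.8825] [0.6192 0.1076 0.087 ]
```

View pics/w5.png

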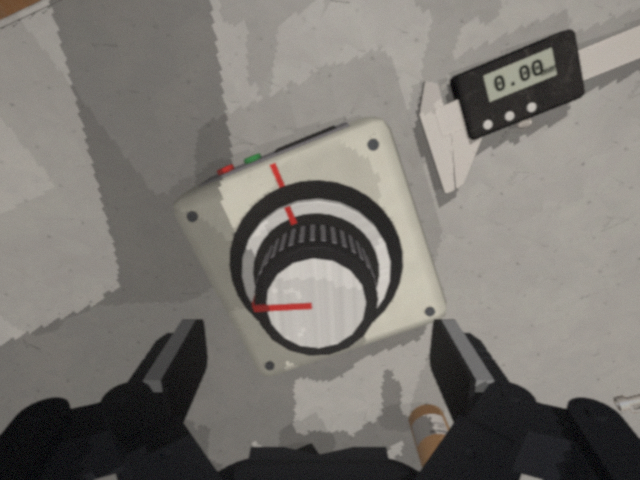

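```bash
python3 -m crank '[[0.003,0.0066,0,1,0,6,-1],[0,0,0,1,0,6,-1],[0,0,0,0,0,6,-1],[0,0,0,0,0,4,-0.8],[0,0,0,0,0,2,-0.6],[0,0,0,0,0,1,-0.5],[0,0,0,0,0,0,-0.45],[0,0,0,0,0,0,-0.45]]' 25
python3 - <<'E'
from h import *
go([.5753,.1011,.233])
o,p,im,red,w=meas('w6.png')
E
```

```text
t: 4.78
tool_pos: [0.5752, 0.1018, 0.2424]
tool_rot: [0.567, 3.089, 0.0]
contact_force: [-1.0, -0.7, 0.2]
opening: 0.0622
t 4.78 pos [0.5752 0.1018 0.2424] yaw 69.19 turn [ 0.0001  0.0006 -0.    ] shift [-0.29 -0.61  9.43] F [-0.95 -0.65  0.19] M [-0.01   0.027  0.007] open 0.0622
red [206 180  18  11 106] [214.44339623 184.8490566 ]
red [265 180  16  27 168] [272.11309524 192.98809524]
red [281 230  15  21 151] [287.66225166 240.65562914]
red [241 341  70  15 464] [273.07543103 349.47413793]
```

View pics/w6.png

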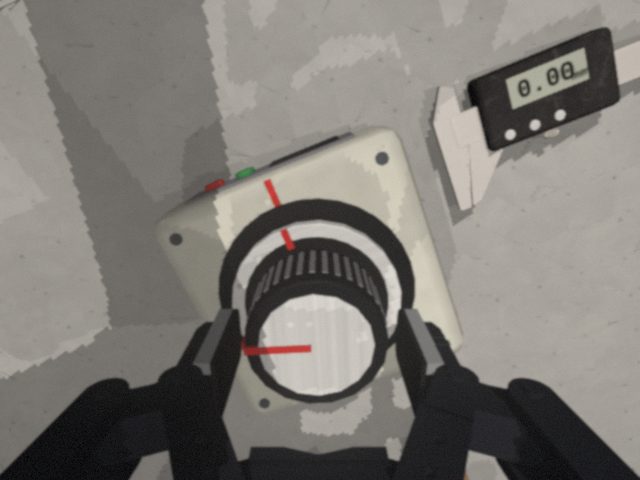

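The finger edges are at u=240 and 399 and the nut edges at 244 and 388. The jaws need to move about 1.2 mm towards tool -y. I'll go on down to z=0.234.

```bash
python3 -m crank '[[0,0,0,0,-0.5,3,-0.45],[0,0,0,0,-0.5,3,-0.45],[0,0,0,0,-0.2,2,-0.4],[0,0,0,0,0,0.5,-0.37],[0,0,0,0,0,0,-0.37],[0,0,0,0,0,0,-0.37]]'
python3 - <<'E'
from h import *
go([.5753,.1011,.233])
o,p,im,red,w=meas('w7.png')
E
```

```text
t: 5.33
tool_pos: [0.5751, 0.1005, 0.2339]
tool_rot: [0.567, 3.088, 0.001]
contact_force: [-0.6, 0.5, -0.8]
opening: 0.0587
t 5.33 pos [0.5751 0.1005 0.2339] yaw 69.18 turn [ 0.0007  0.002  -0.    ] shift [0.07 0.65 0.88] F [-0.59  0.5  -0.79] M [ 0.014  0.013 -0.004] open 0.0587
red [203 182  19  12 118] [211.80508475 187.05932203]
red [265 182  16  29 183] [272.46448087 195.96174863]
red [282 235  15  22 167] [288.86826347 246.08982036]
red [240 352  74  17 534] [273.2752809  362.41573034]
```

View pics/w7.png

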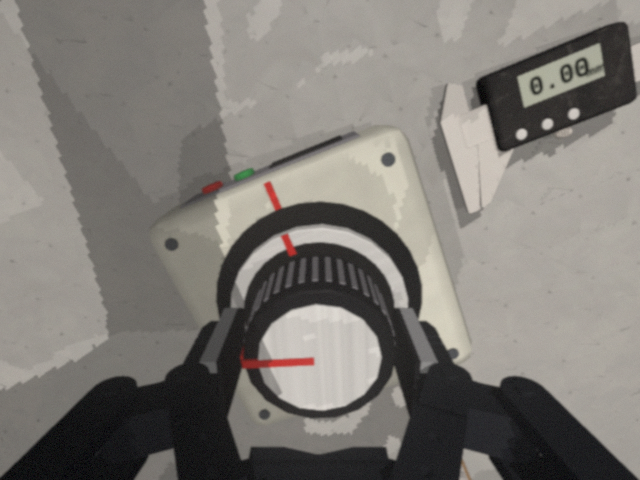

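The nut is now centred between the pads (fingers at 243/395, nut at 243/395). I'll close in small steps and watch the force.

```bash
python3 -m crank '[[0,0,0,0,0,0,-0.31],[0,0,0,0,0,0,-0.31]]' 20
python3 -m crank '[[0,0,0,0,0,0,-0.29],[0,0,0,0,0,0,-0.29]]' 20
python3 -c "
from h import *
go([.5753,.1011,.233])"
```

```text
t: 5.55
tool_pos: [0.5752, 0.1005, 0.2341]
tool_rot: [0.567, 3.087, 0.001]
contact_force: [-0.4, 0.5, -0.3]
opening: 0.0556
t: 5.72
tool_pos: [0.5753, 0.1005, 0.2343]
tool_rot: [0.567, 3.087, 0.001]
contact_force: [-0.6, -0.5, 1.0]
opening: 0.0556
t 5.72 pos [0.5753 0.1005 0.2343] yaw 69.19 turn [ 0.0011  0.0027 -0.    ] shift [0.22 0.56 1.32] F [-0.65 -0.46  0.95] M [ 0.014  0.027 -0.016] open 0.0556
```

```bash
python3 -m crank '[[0,0,0,0,0,0,-0.275],[0,0,0,0,0,0,-0.275]]' 20
python3 -c "
from h import *
go([.5753,.1011,.233])"
```

```text
t: 5.88
tool_pos: [0.5754, 0.1005, 0.2345]
tool_rot: [0.567, 3.087, 0.001]
contact_force: [-0.5, -0.7, 0.0]
opening: 0.0546
t 5.88 pos [0.5754 0.1005 0.2345] yaw 69.19 turn [ 0.0012  0.0029 -0.    ] shift [0.26 0.52 1.47] F [-0.48 -0.67  0.02] M [ 0.046  0.027 -0.005] open 0.0546
```

```bash
python3 -m crank '[[0,0,0,0,0,0.1,-0.26],[0,0,0,0,0,0.1,-0.26]]' 20
python3 -c "
from h import *
go([.5753,.1011,.233])"
```

```text
t: 6.05
tool_pos: [0.5754, 0.1005, 0.2343]
tool_rot: [0.567, 3.087, 0.001]
contact_force: [-0.4, 0.0, 0.1]
opening: 0.0538
t 6.05 pos [0.5754 0.1005 0.2343] yaw 69.19 turn [ 0.0012  0.0031 -0.    ] shift [0.28 0.5  1.34] F [-0.36  0.    0.11] M [-0.016 -0.011 -0.051] open 0.0538
```

```bash
python3 -m crank '[[0,0,0,0,0,0.1,-0.24],[0,0,0,0,0,0.1,-0.24]]' 20
python3 -c "
from h import *
go([.5753,.1011,.233])"
```

```text
t: 6.22
tool_pos: [0.5754, 0.1006, 0.2344]
tool_rot: [0.567, 3.087, 0.001]
contact_force: [-0.9, -0.4, 1.8]
opening: 0.0531
t 6.22 pos [0.5754 0.1006 0.2344] yaw 69.2 turn [ 0.0014  0.003  -0.    ] shift [0.29 0.39 1.42] F [-0.94 -0.39  1.81] M [-0.042  0.068  0.067] open 0.0531
```

```bash
python3 -m crank '[[0,0,0,0,0,0,-0.2],[0,0,0,0,0,0,-0.2]]' 20
python3 -c "
from h import *
go([.5753,.1011,.233])"
```

```text
t: 6.38
tool_pos: [0.5754, 0.1007, 0.2346]
tool_rot: [0.566, 3.087, 0.001]
contact_force: [0.2, -0.9, 0.6]
opening: 0.0523
t 6.38 pos [0.5754 0.1007 0.2346] yaw 69.21 turn [ 0.0013  0.003  -0.    ] shift [0.29 0.37 1.62] F [ 0.25 -0.9   0.56] M [ 0.068  0.014 -0.018] open 0.0523
```

```bash
python3 -m crank '[[0,0,0,0,0,0,-0.1],[0,0,0,0,0,0,-0.1]]' 20
python3 -c "
from h import *
go([.5753,.1011,.233])"
```

```text
t: 6.55
tool_pos: [0.5755, 0.1006, 0.2346]
tool_rot: [0.566, 3.087, 0.001]
contact_force: [-0.2, -0.1, 0.3]
opening: 0.0523
t 6.55 pos [0.5755 0.1006 0.2346] yaw 69.21 turn [ 0.0014  0.0031 -0.    ] shift [0.31 0.37 1.61] F [-0.18 -0.13  0.29] M [0.054 0.098 0.028] open 0.0523
```

```bash
python3 -m crank '[[0,0,0.05,0,0,-0.25,0.1],[0,0,0.05,0,0,-0.4,0.1]]' 22
python3 - <<'E'
from h import *
go([.5753,.1011,.233])
o,p,im,red,w=meas('w8.png')
n,l,st,c=cv2.connectedComponentsWithStats(w); i=l[370,340]
T=R.from_rotvec(o['tool_rot'])
cn=max(cv2.findContours((l==i).astype('uint8'),0,1)[0],key=cv2.contourArea); e=cv2.fitEllipse(cv2.convexHull(cn))
print(st[i],e)
for z in (.085,.087,.089):
  X=ray(p,e[0],z,o); print(X, T.inv().apply(X-o['tool_pos'])*1000)
E
```

```text
t: 6.72
tool_pos: [0.5756, 0.1006, 0.2354]
tool_rot: [0.724, 3.053, 0.002]
contact_force: [0.3, -0.4, -1.1]
opening: 0.052
t 6.72 pos [0.5756 0.1006 0.2354] yaw 63.31 turn [ 0.0019  0.0037 -0.    ] shift [0.53 0.33 2.35] F [ 0.26 -0.44 -1.09] M [ 0.023 -0.07   0.109] open 0.052
red [251 185  19  28 181] [260.14364641 198.51933702]
red [194 190  18  13 110] [202.29090909 195.85454545]
red [272 236  17  21 162] [280.28395062 246.90123457]
red [243 356  70  11 489] [275.48466258 360.4192229 ]
[ 260  303  120  105 9129] ((318.9515380859375, 354.6256408691406), (104.57119750976562, 119.87120056152344), 94.1981201171875)
[0.57695123 0.10102088 0.085     ] [ -0.43548278   0.72886211 150.35465924]
[0.57568957 0.10164357 0.087     ] [  0.96399656   0.72216462 148.34943512]
[0.57442792 0.10226625 0.089     ] [  2.36347589   0.71546713 146.344211  ]
```

View pics/w8.png

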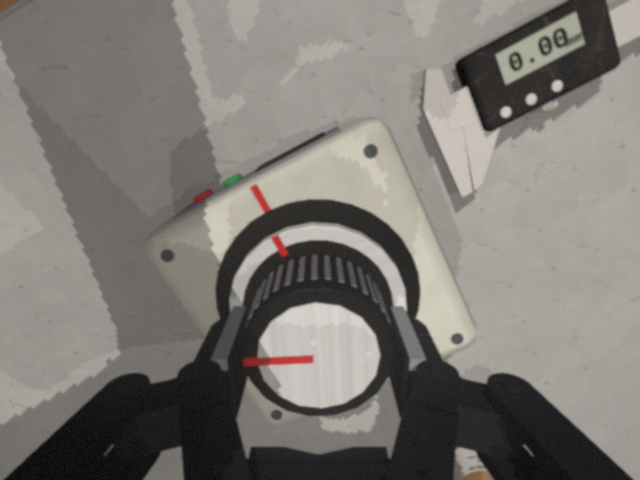

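```bash
python3 -m crank '[[0,0,0.06,0,0,-0.15,0.1],[0,0,0.06,0,0,-0.2,0.1],[0,0,0.06,0,0,-0.2,0.1]]' 22
python3 -c "
from h import *
go([.5753,.1011,.233])"
```

```text
t: 7.02
tool_pos: [0.5759, 0.1004, 0.2362]
tool_rot: [1.004, 2.971, 0.002]
contact_force: [-0.3, 0.1, -1.1]
opening: 0.0523
t 7.02 pos [0.5759 0.1004 0.2362] yaw 52.67 turn [ 0.0029  0.0045 -0.    ] shift [0.89 0.16 3.17] F [-0.33  0.08 -1.14] M [-0.105 -0.104  0.065] open 0.0523
```

```bash
python3 -m crank '[[0,0.001,0.06,0.1,0,-0.2,0.1],[0.0005,0.001,0.06,0.1,0,-0.2,0.1],[0.0005,0,0.06,0.1,0,-0.2,0.1]]' 22
python3 -c "
from h import *
go([.5753,.1011,.233])"
```

```text
t: 7.27
tool_pos: [0.5762, 0.1003, 0.2372]
tool_rot: [1.275, 2.866, 0.002]
contact_force: [-0.7, -0.2, -0.2]
opening: 0.0523
t 7.27 pos [0.5762 0.1003 0.2372] yaw 42.03 turn [ 0.0031  0.0042 -0.    ] shift [ 1.21 -0.12  4.23] F [-0.69 -0.15 -0.2 ] M [-0.029 -0.085 -0.014] open 0.0523
```

```bash
python3 -m crank '[[0,0.001,0.06,0.1,0,-0.25,0.1],[0.0005,0.001,0.06,0.1,0,-0.25,0.1],[0.0005,0,0.06,0.1,0,-0.25,0.1]]' 22
python3 - <<'E'
from h import *
go([.5753,.1011,.233])
o,p,im,red,w=meas('w9.png')
E
```

```text
t: 7.52
tool_pos: [0.5764, 0.1001, 0.2382]
tool_rot: [1.536, 2.735, 0.002]
contact_force: [-0.1, -1.3, 0.6]
opening: 0.0525
t 7.52 pos [0.5764 0.1001 0.2382] yaw 31.38 turn [ 0.0032  0.0038 -0.    ] shift [ 1.49 -0.44  5.17] F [-0.08 -1.34  0.58] M [-0.132  0.033  0.002] open 0.0525
red [200 231  27  17 163] [212.99386503 239.1595092 ]
red [173 253  10  16  46] [176.97826087 261.23913043]
red [234 265  23  16 159] [245.89937107 272.80503145]
red [243 356  70  11 487] [275.58726899 360.41067762]
```

View pics/w9.png

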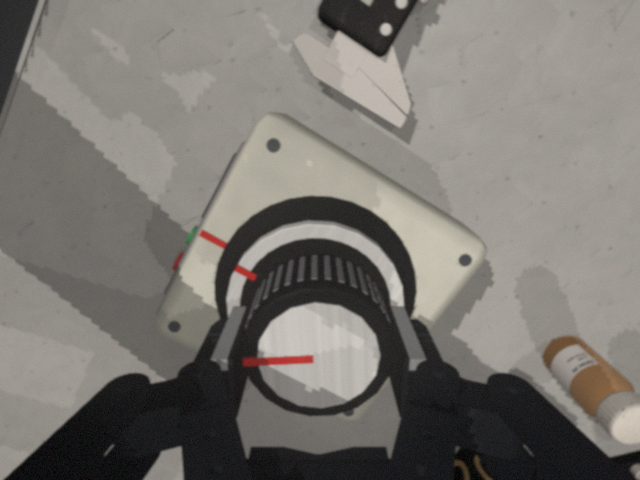

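```bash
cat >> h.py <<'E'
def line(o,p,red,z,box):
    x0,x1,y0,y1=box
    ys,xs=np.nonzero(red[y0:y1,x0:x1]); P=np.array([ray(p,(x+x0,y+y0),z,o)[:2] for x,y in zip(xs,ys)])
    m=P.mean(0);v=np.linalg.svd(P-m)[2][0]; a,b=ray(p,(x1,(y0+y1)/2),z,o)[:2],ray(p,(x0,(y0+y1)/2),z,o)[:2]
    v*=np.sign(v@(b-a)); return np.degrees(np.arctan2(v[1],v[0]))
E
python3 - <<'E'
from h import *
o,p,im,red,w=meas('w10.png')
print('nut',line(o,p,red,.09,(262,320,345,375)))
print('idx housing',line(o,p,red,.044,(195,227,228,251)),'plate',line(o,p,red,.058,(230,260,262,284)))
a,b=ray(p,(213,239),.044,o),ray(p,(245.9,272.8),.058,o); print(a,b)
E
python3 -m crank '[[0,0.001,0.06,0.1,-0.1,-0.25,0.1],[0.0005,0.001,0.06,0.1,-0.1,-0.25,0.1],[0.0005,0,0.06,0.1,0,-0.25,0.1]]' 22
python3 -c "
from h import *
go([.5753,.1011,.233])"
```

```text
red [200 231  27  18 165] [212.78787879 239.68484848]
red [173 254  10  16  43] [177.09302326 261.79069767]
red [234 265  23  17 163] [245.74233129 273.25153374]
red [243 356  70  11 486] [275.66255144 360.40534979]
nut -145.66198322970544
idx housing -179.587909594237 plate 179.07182265854053
[0.52411858 0.10090566 0.044     ] [0.54301365 0.10077217 0.058     ]
t: 7.87
tool_pos: [0.5763, 0.1001, 0.2392]
tool_rot: [1.772, 2.591, 0.002]
contact_force: [-1.1, 0.6, -0.0]
opening: 0.0525
t 7.87 pos [0.5763 0.1001 0.2392] yaw 21.27 turn [ 0.003   0.0018 -0.    ] shift [ 1.34 -0.57  6.21] F [-1.12  0.61 -0.03] M [-0.058  0.051  0.056] open 0.0525
```

```bash
python3 -m crank '[[0,0,0.06,0,-0.1,-0.25,0.1],[0,0,0.06,0,0,-0.25,0.1],[0,0,0.06,0,0,-0.25,0.1]]' 22
python3 -c "
from h import *
go([.5753,.1011,.233])"
```

```text
t: 8.12
tool_pos: [0.5763, 0.0999, 0.24]
tool_rot: [1.999, 2.419, 0.002]
contact_force: [-0.3, -0.8, 0.5]
opening: 0.0524
t 8.12 pos [0.5763 0.0999 0.24  ] yaw 10.88 turn [ 0.0034  0.0018 -0.    ] shift [ 1.4  -0.76  7.04] F [-0.26 -0.81  0.5 ] M [-0.076  0.008  0.086] open 0.0524
```

```bash
python3 -m crank '[[0,0,0.06,0,-0.1,-0.25,0.1],[0,0,0.06,0,0,-0.25,0.1],[0,0,0.04,0,0,-0.15,0.1]]' 22
python3 - <<'E'
from h import *
go([.5753,.1011,.233])
o,p,im,red,w=meas('w11.png')
print('nut',line(o,p,red,.094,(262,320,345,375)))
E
```

```text
t: 8.37
tool_pos: [0.5761, 0.0996, 0.2405]
tool_rot: [2.187, 2.251, 0.002]
contact_force: [-0.1, -0.1, 1.1]
opening: 0.0522
t 8.37 pos [0.5761 0.0996 0.2405] yaw 1.65 turn [ 0.0033  0.002  -0.    ] shift [ 1.49 -0.78  7.51] F [-0.13 -0.07  1.12] M [-0.072 -0.003  0.004] open 0.0522
red [189 288  27   6 140] [201.68571429 290.85714286]
red [224 306   9   7  44] [227.40909091 308.93181818]
red [243 356  70  11 500] [275.116 360.394]
nut -175.1929575373137
```

View pics/w11.png

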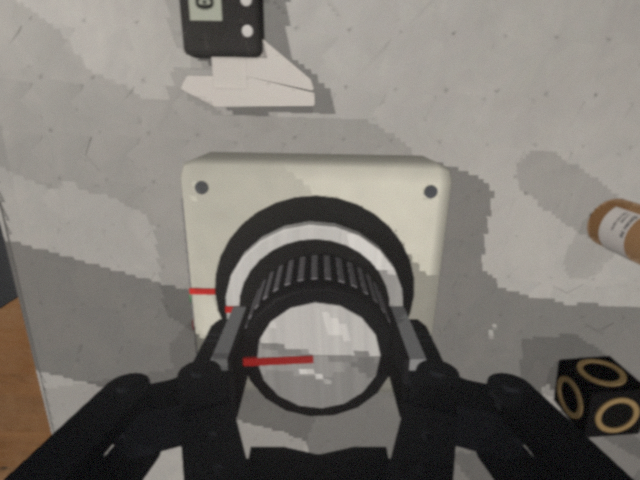

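```bash
python3 -m crank '[[0,0,0.03,0,0,-0.2,0.1],[0,0,0.015,0,0,-0.2,0.1],[0,0,0,0,0,-0.1,0.1]]' 22
python3 - <<'E'
from h import *
go([.5753,.1011,.233])
o,p,im,red,w=meas('w12.png')
print('nut',line(o,p,red,.094,(262,320,345,375)),'idx',line(o,p,red,.044,(185,218,280,298)))
E
```

```text
t: 8.67
tool_pos: [0.576, 0.0996, 0.2407]
tool_rot: [2.232, 2.206, 0.001]
contact_force: [0.2, 0.4, 0.2]
opening: 0.0527
t 8.67 pos [0.576  0.0996 0.2407] yaw -0.68 turn [ 0.0031  0.0018 -0.    ] shift [ 1.52 -0.74  7.72] F [0.19 0.43 0.19] M [-0.009 -0.012  0.002] open 0.0527
red [190 293  27   6 135] [202.65925926 295.08148148]
red [225 310   6   6  32] [227.21875 312.28125]
red [243 356  70  11 496] [275.30846774 360.33467742]
nut -177.71339262240045 idx 179.65127752876137
```

The red line is within about 2.5° of the index line. I'll lift slowly and check the force.

```bash
python3 -m crank '[[0,0,0,0,0,-0.5,0.1],[0,0,0,0,0,-0.5,0.1]]' 22
python3 -m crank '[[0,0,0,0,0,-0.5,0.1],[0,0,0,0,0,-0.5,0.1]]' 22
python3 -c "
from h import *
go([.5753,.1011,.233])"
```

```text
t: 8.88
tool_pos: [0.5759, 0.0996, 0.2415]
tool_rot: [2.23, 2.209, 0.001]
contact_force: [0.1, 1.0, -0.9]
opening: 0.052
t: 9.05
tool_pos: [0.5756, 0.0997, 0.242]
tool_rot: [2.229, 2.211, 0.0]
contact_force: [-0.7, 0.2, -0.7]
opening: 0.0522
t 9.05 pos [0.5756 0.0997 0.242 ] yaw -0.47 turn [ 0.0016  0.0015 -0.    ] shift [ 1.43 -0.32  8.97] F [-0.7   0.2  -0.75] M [0.021 0.007 0.01 ] open 0.0522
```

```bash
python3 -m crank '[[0,0,0,0,0,-0.6,0.1],[0,0,0,0,0,-0.6,0.1]]' 22
python3 -c "
from h import *
go([.5753,.1011,.233])"
```

```text
t: 9.22
tool_pos: [0.5753, 0.0997, 0.2428]
tool_rot: [2.229, 2.212, -0.001]
contact_force: [-0.3, -0.3, -1.1]
opening: 0.0524
t 9.22 pos [0.5753 0.0997 0.2428] yaw -0.44 turn [ 0.0006  0.0015 -0.    ] shift [ 1.38 -0.03  9.77] F [-0.31 -0.32 -1.13] M [-0.025  0.004 -0.018] open 0.0524
```

```bash
python3 -m crank '[[0,0,0,0,0,-0.8,0.1],[0,0,0,0,0,-0.8,0.1],[0,0,0,0,0,-0.8,0.1]]' 22
python3 -c "
from h import *
go([.5753,.1011,.233])"
```

```text
t: 9.47
tool_pos: [0.5751, 0.0997, 0.2451]
tool_rot: [2.229, 2.213, -0.002]
contact_force: [0.7, 0.7, -0.8]
opening: 0.0522
t 9.47 pos [0.5751 0.0997 0.2451] yaw -0.42 turn [ 0.      0.0015 -0.    ] shift [ 1.38  0.14 12.1 ] F [ 0.74  0.74 -0.78] M [ 0.029 -0.022  0.004] open 0.0522
```

```bash
python3 -m crank '[[0,0,0,0,0,-1.2,0.1],[0,0,0,0,0,-1.2,0.1],[0,0,0,0,0,-1.2,0.1]]' 22
python3 - <<'E'
from h import *
go([.5753,.1011,.233])
o,p,im,red,w=meas('w13.png')
E
```

```text
t: 9.72
tool_pos: [0.5751, 0.0998, 0.249]
tool_rot: [2.229, 2.213, -0.002]
contact_force: [-0.7, 0.1, -1.1]
opening: 0.0526
t 9.72 pos [0.5751 0.0998 0.249 ] yaw -0.42 turn [-0.0002  0.0015  0.    ] shift [ 1.36  0.18 16.  ] F [-0.65  0.11 -1.14] M [-0.067  0.013 -0.025] open 0.0526
red [199 285  25   6 126] [210.73809524 287.03174603]
red [232 300  21   7 117] [242.52991453 303.05128205]
red [243 356  70  11 493] [275.09939148 360.37931034]
```

View pics/w13.png

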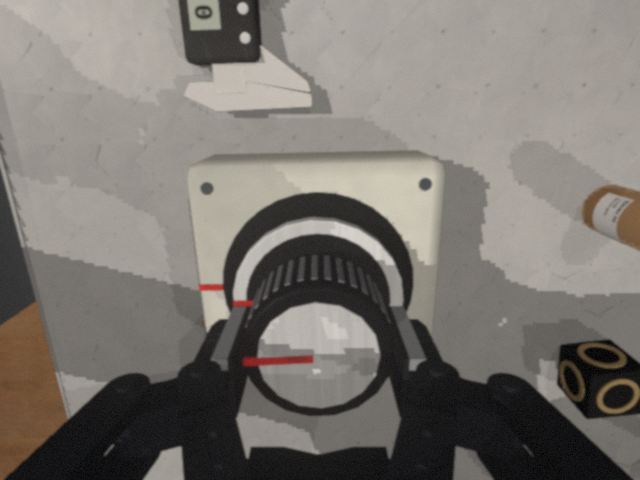

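```bash
python3 -m crank '[[0,0,0,0,0,-1.5,0.1],[0,0,0,0,0,-2,0.1],[0,0,0,0,0,-2,0.1],[0,0,0,0,0,-2,0.1],[0,0,0,0,0,-2,0.1],[0,0,0,0,0,-3,0.1]]' 22
python3 -m crank '[[0,0,0,0,0,-4,0.1],[0,0,0,0,0,-5,0.1],[0,0,0,0,0,-8,0.1],[0,0,0,0,0,-10,0.1],[0,0,0,0,0,-10,0.1],[0,0,0,0,0,-8,0.1],[0,0,0,0,0,-4,0.1],[0,0,0,0,0,0,0.1]]' 25
python3 - <<'E'
from h import *
o=ctrl.get_obs();print(o['contact_force'])
o,p,im,red,w=meas('w14.png')
for n in ('top','scene'):
    o,p=snap(n,n+'1.png')
    print(n,[(q,np.round([d['centre'] for d in spotter.mark_of(q,p)[:1]],4)) for q in ('tray','nut','spinner')])
go([.538,-.220,.30])
E
```

```text
t: 10.27
tool_pos: [0.5751, 0.0998, 0.2626]
tool_rot: [2.229, 2.213, -0.002]
contact_force: [0.8, -0.1, -1.4]
opening: 0.052
t: 10.93
tool_pos: [0.5756, 0.0999, 0.3197]
tool_rot: [2.227, 2.211, 0.003]
contact_force: [0.0, 1.0, -1.5]
opening: 0.0523
[ 0.00549244  0.99548911 -1.5005155 ]
red [227 239  20   4  75] [236.37333333 240.50666667]
red [253 246  17   7  76] [261.69736842 249.30263158]
red [243 356  70  11 493] [275.09127789 360.35496957]
top [('tray', array([[ 5.363e-01, -2.228e-01, -1.000e-04]])), ('nut', array([], dtype=float64)), ('spinner', array([[ 0.5733,  0.0996, -0.0021]]))]
scene [('tray', array([[ 0.5383, -0.2201, -0.0034]])), ('nut', array([[0.5732, 0.1004, 0.1373]])), ('spinner', array([[ 0.5781,  0.099 , -0.0022]]))]
t 11.38 pos [0.575  0.0998 0.317 ] yaw -0.42 turn [-0.0003  0.0015  0.    ] shift [-320.07  -34.67   17.48] F [ 0.31  0.57 -2.06] M [-0.065 -0.022  0.026] open 0.0522
```

View pics/scene1.png

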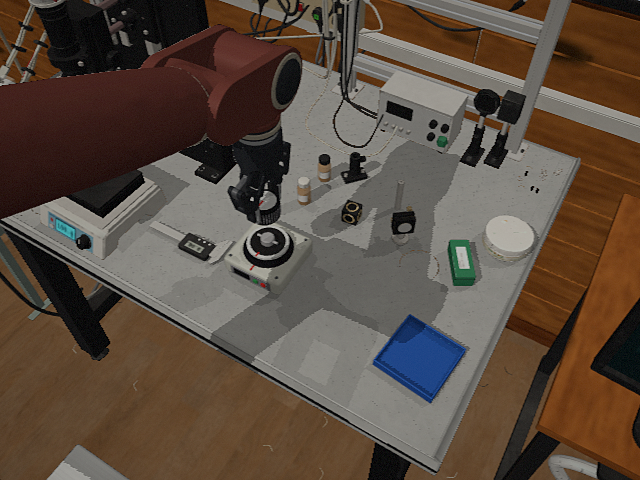

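The nut is off the shaft and in the grip, and the tray at (418,357) is unmoved. I'll carry the nut to the tray.

```bash
python3 -m crank '[[0,0,0,-15,-2,0,0.1],[0,0,0,-28,-3,0,0.1],[0,0,0,-36,-4,0,0.1],[0,0,0,-36,-4,0,0.1],[0,0,0,-36,-4,0,0.1],[0,0,0,-36,-4,0,0.1],[0,0,0,-36,-4,0,0.1],[0,0,0,-36,-4,0,0.1]]' 25
python3 -m crank '[[0,0,0,-28,-3,0,0.1],[0,0,0,-18,-2,0,0.1],[0,0,0,-8,0,0,0.1],[0,0,0,0,0,0,0.1],[0,0,0,0,0,0,0.1]]' 25
python3 - <<'E'
from h import *
go([.538,-.221,.20])
o,p,im,red,w=meas('w15.png')
print([d['centre'] for d in spotter.mark_of('tray',p)[:1]])
E
```

```text
t: 12.05
tool_pos: [0.544, -0.1623, 0.3152]
tool_rot: [-2.213, -2.227, -0.0]
contact_force: [0.6, -0.8, -1.0]
opening: 0.0523
t: 12.47
tool_pos: [0.5371, -0.2256, 0.3145]
tool_rot: [-2.224, -2.217, 0.002]
contact_force: [0.3, -0.3, -0.8]
opening: 0.0523
t 12.47 pos [ 0.5371 -0.2256  0.3145] yaw -0.18 turn [-0.0023 -0.0005 -0.    ] shift [  4.5    1.1  114.46] F [ 0.3  -0.33 -0.78] M [0.013 0.03  0.023] open 0.0523
red [243 356  70  11 506] [274.54347826 360.40316206]
[[0.5368, -0.2187, -0.0025]]
```

View pics/w15.png

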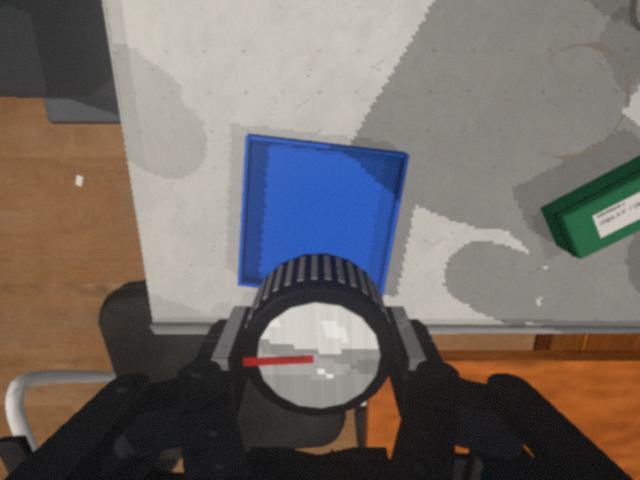

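```bash
python3 -m crank '[[0,0,0,2,0,10,0.1],[0,0,0,2,0,18,0.1],[0,0,0,1,1,22,0.1],[0,0,0,0,0,22,0.1],[0,0,0,0,0,20,0.1],[0,0,0,0,0,10,0.1],[0,0,0,0,0,4,0.1],[0,0,0,0,0,0,0.1]]' 25
python3 - <<'E'
from h import *
go([.538,-.221,.183])
o,p,im,red,w=meas('w16.png')
s,ps=snap('scene','scene2.png')
cv2.imwrite('pics/s2z.png',cv2.resize(ps['image'][280:430,330:510,::-1],None,fx=4,fy=4,interpolation=2))
E
```

```text
t: 13.23
tool_pos: [0.5401, -0.2091, 0.2023]
tool_rot: [-2.208, -2.233, -0.002]
contact_force: [0.3, 0.5, -0.4]
opening: 0.0522
t 13.23 pos [ 0.5401 -0.2091  0.2023] yaw 0.65 turn [-0.0003 -0.0018 -0.    ] shift [-11.88  -2.25  19.29] F [ 0.26  0.46 -0.43] M [-0.019 -0.009  0.011] open 0.0522
red [243 356  70  11 496] [275.01612903 360.32862903]
```

View pics/s2z.png

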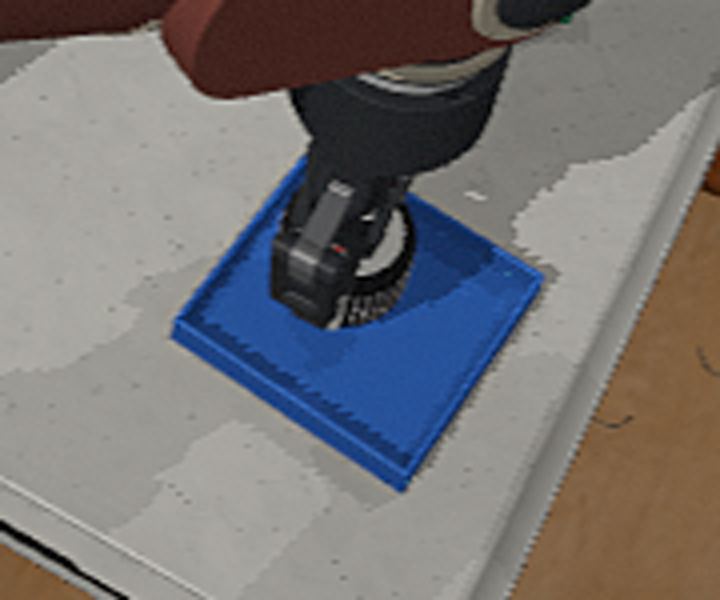

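View pics/w16.png

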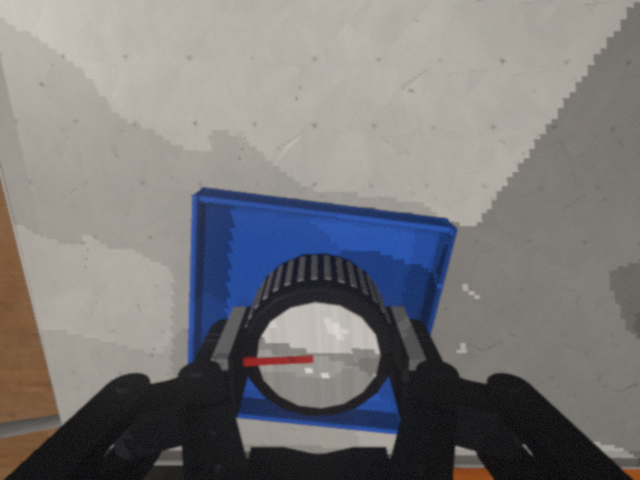

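```bash
python3 -m crank '[[0,0,0,-5,-1,0,0.1],[0,0,0,-5,-1,0,0.1],[0,0,0,-2,0,2,0.1],[0,0,0,0,0,3,0.1],[0,0,0,0,0,3,0.1],[0,0,0,0,0,2,0.1],[0,0,0,0,0,0,0.1]]' 25
python3 -c "
from h import *
go([.538,-.221,.183])"
```

```text
t: 13.92
tool_pos: [0.5411, -0.2252, 0.1997]
tool_rot: [2.201, 2.223, 0.007]
contact_force: [-1.1, -0.2, -1.1]
opening: 0.0523
t 13.92 pos [ 0.5411 -0.2252  0.1997] yaw 0.57 turn [ 0.0124  0.0058 -0.    ] shift [ 4.36 -3.23 16.68] F [-1.09 -0.2  -1.13] M [ 0.021 -0.021 -0.011] open 0.0523
```

```bash
python3 -m crank '[[0.008,0.004,0,0.5,-1,1,0.1],[0.004,0.002,0,0.5,-1,1,0.1],[0,0,0,0,0,1,0.1],[0,0,0,0,0,1,0.1]]' 25
python3 -c "
from h import *
go([.538,-.221,.183])"
```

```text
t: 14.25
tool_pos: [0.5388, -0.224, 0.1951]
tool_rot: [-2.209, -2.231, 0.0]
contact_force: [-0.7, 1.2, -0.6]
opening: 0.0525
t 14.25 pos [ 0.5388 -0.224   0.1951] yaw 0.58 turn [-0.0014 -0.0012 -0.    ] shift [ 2.95 -0.75 12.12] F [-0.66  1.21 -0.65] M [ 0.004 -0.02  -0.051] open 0.0525
```

```bash
python3 -m crank '[[0,0,0,0,0,1.5,0.1],[0,0,0,0,0,1.5,0.1],[0,0,0,0,0,1.5,0.1],[0,0,0,0,0,1.5,0.1],[0,0,0,0,0,1,0.1]]' 25
python3 -c "
from h import *
go([.538,-.221,.183])"
```

```text
t: 14.67
tool_pos: [0.5387, -0.2237, 0.1872]
tool_rot: [-2.208, -2.232, 0.0]
contact_force: [-0.4, -0.6, -1.1]
opening: 0.0522
t 14.67 pos [ 0.5387 -0.2237  0.1872] yaw 0.6 turn [-0.0016 -0.0014 -0.    ] shift [ 2.66 -0.71  4.19] F [-0.44 -0.61 -1.09] M [-0.038 -0.01  -0.036] open 0.0522
```

```bash
python3 -m crank '[[0,0,0,0,0,0.8,0.1],[0,0,0,0,0,0.8,0.1],[0,0,0,0,0,0.5,0.1]]' 25
python3 -c "
from h import *
go([.538,-.221,.183])"
```

```text
t: 14.92
tool_pos: [0.5387, -0.2236, 0.1846]
tool_rot: [-2.208, -2.231, 0.0]
contact_force: [0.8, 0.2, 0.2]
opening: 0.0525
t 14.92 pos [ 0.5387 -0.2236  0.1846] yaw 0.6 turn [-0.0018 -0.0016 -0.    ] shift [ 2.64 -0.67  1.62] F [0.8  0.15 0.17] M [-0.015  0.003  0.002] open 0.0525
```

```bash
python3 -m crank '[[0,0,0,0,0,0.5,0.1],[0,0,0,0,0,0.5,0.1]]' 25
python3 -c "
from h import *
go([.538,-.221,.183])"
```

```text
t: 15.08
tool_pos: [0.5387, -0.2236, 0.1835]
tool_rot: [-2.208, -2.231, 0.0]
contact_force: [0.2, 0.6, -1.0]
opening: 0.052
t 15.08 pos [ 0.5387 -0.2236  0.1835] yaw 0.6 turn [-0.0019 -0.0016 -0.    ] shift [ 2.64 -0.7   0.51] F [ 0.24  0.58 -0.97] M [ 0.018 -0.02   0.018] open 0.052
```

```bash
python3 -m crank '[[0,0,0,0,0,0.5,0.1],[0,0,0,0,0,0.5,0.1]]' 25
python3 -c "
from h import *
go([.538,-.221,.183])"
```

```text
t: 15.25
tool_pos: [0.5388, -0.2237, 0.1829]
tool_rot: [-2.208, -2.231, 0.0]
contact_force: [-2.4, 2.0, 4.9]
opening: 0.052
t 15.25 pos [ 0.5388 -0.2237  0.1829] yaw 0.6 turn [-0.002  -0.0018 -0.    ] shift [ 2.68 -0.8  -0.1 ] F [-2.39  1.99  4.9 ] M [ 0.193  0.383 -0.051] open 0.052
```

```bash
python3 -m crank '[[0,0,0,0,0,0.5,0.1],[0,0,0,0,0,0.4,0.1]]' 25
python3 - <<'E'
from h import *
go([.538,-.221,.183])
s,ps=snap('scene','scene3.png')
cv2.imwrite('pics/s3z.png',cv2.resize(ps['image'][280:430,330:510,::-1],None,fx=4,fy=4,interpolation=2))
E
```

```text
t: 15.42
tool_pos: [0.5389, -0.2237, 0.1829]
tool_rot: [-2.207, -2.231, 0.001]
contact_force: [-2.2, 1.9, 2.9]
opening: 0.0521
t 15.42 pos [ 0.5389 -0.2237  0.1829] yaw 0.61 turn [-0.0027 -0.002  -0.    ] shift [ 2.71 -0.9  -0.08] F [-2.18  1.9   2.9 ] M [0.196 0.368 0.015] open 0.0521
```

View pics/s3z.png

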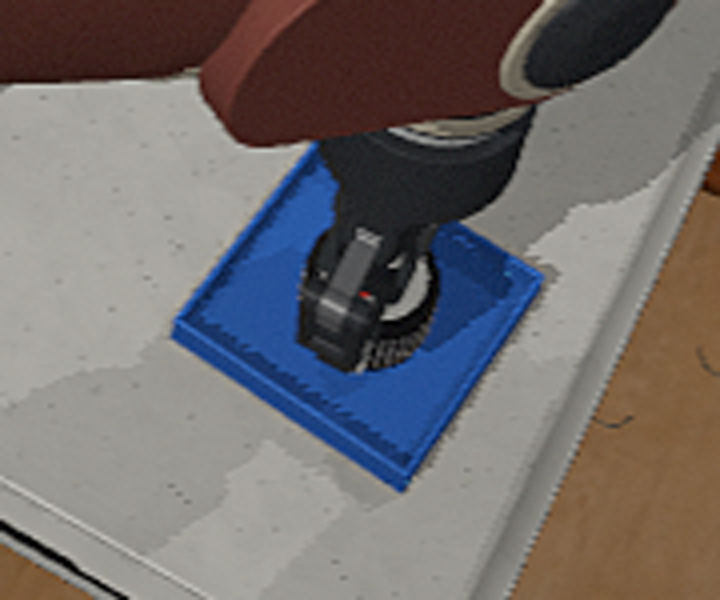

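The nut touched the tray floor at the predicted height (TCP z=0.183) and sits inside the walls. I'll release it gently and retreat straight up.

```bash
python3 -m crank '[[0,0,0,0,0,0,-0.2],[0,0,0,0,0,0,-0.3],[0,0,0,0,0,0,-0.4],[0,0,0,0,0,0,-0.55],[0,0,0,0,0,0,-0.6],[0,0,0,0,0,0,-0.6],[0,0,0,0,0,-2,-0.6],[0,0,0,0,0,-5,-0.6]]' 20
python3 -m crank '[[0,0,0,0,0,-10,-0.6],[0,0,0,0,0,-15,-0.6],[0,0,0,0,0,-20,-0.6],[0,0,0,0,0,-20,-0.6],[0,0,0,0,0,-20,-0.6],[0,0,0,10,0,-20,-0.6],[0,0,0,10,0,-15,-0.6],[0,0,0,0,0,0,-0.6]]'
python3 - <<'E'
from h import *
go([.538,-.221,.183])
o,p,im,red,w=meas('w17.png')
for n in ('scene','top'):
    s,ps=snap(n,n+'4.png')
    print(n,[(q,np.round([d['centre'] for d in spotter.mark_of(q,ps)[:1]],3)) for q in ('tray','nut','nut_mark','vial_1','mirror_mount','cage_cube','slide_box','caliper')])
E
```

```text
t: 16.13
tool_pos: [0.5388, -0.2237, 0.1886]
tool_rot: [-2.208, -2.231, 0.0]
contact_force: [0.6, 0.6, -0.6]
opening: 0.0679
t: 16.8
tool_pos: [0.5387, -0.2038, 0.3208]
tool_rot: [2.21, 2.231, 0.002]
contact_force: [0.7, 1.0, 0.3]
opening: 0.068
t 16.8 pos [ 0.5387 -0.2038  0.3208] yaw 0.53 turn [ 0.0018  0.0002 -0.    ] shift [-17.21  -1.1  137.8 ] F [0.73 1.05 0.27] M [0.041 0.003 0.004] open 0.068
red [279 261  35   7 122] [293.13114754 263.43442623]
scene [('tray', array([[ 0.539, -0.216, -0.001]])), ('nut', array([[ 0.538, -0.222,  0.001]])), ('nut_mark', array([[ 0.512, -0.228,  0.033]])), ('vial_1', array([], dtype=float64)), ('mirror_mount', array([], dtype=float64)), ('cage_cube', array([[ 0.513, -0.226,  0.035]])), ('slide_box', array([[ 0.742, -0.208,  0.004]])), ('caliper', array([[ 0.511, -0.227,  0.037]]))]
top [('tray', array([[ 0.538, -0.223,  0.001]])), ('nut', array([[ 0.534, -0.22 ,  0.005]])), ('nut_mark', array([[ 0.512, -0.226,  0.039]])), ('vial_1', array([[0.736, 0.125, 0.   ]])), ('mirror_mount', array([[ 0.754, -0.081, -0.001]])), ('cage_cube', array([[ 0.751,  0.021, -0.003]])), ('slide_box', array([[ 0.744, -0.209,  0.002]])), ('caliper', array([[ 0.541,  0.26 , -0.003]]))]
```

View pics/w17.png

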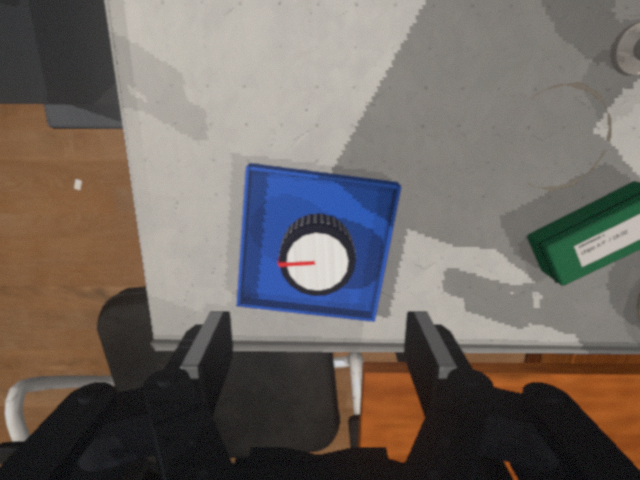

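View pics/scene4.png

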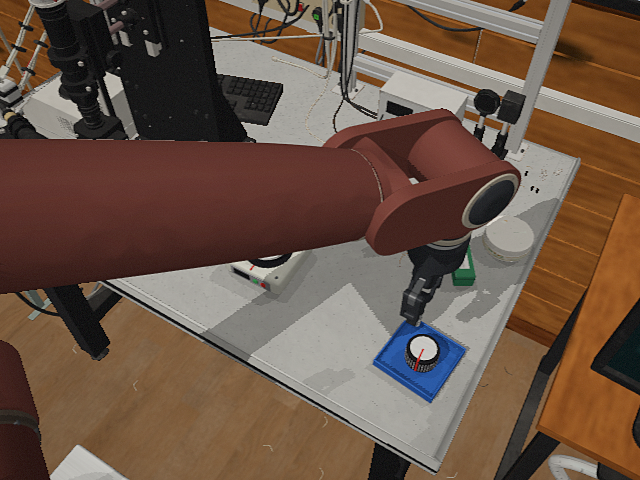

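The nut stands upright and flat near the tray's middle (disc at (317,262) in the wrist view). The gripper is clear and the bystanders have not moved. I'll hand the job in.

```bash
python3 -m crank '[[0,0,0,0,0,0,-0.6],[0,0,0,0,0,0,-0.6]]'; python3 -c "
from h import *
print(ctrl.finish_job())"
```

```text
t: 17.92
tool_pos: [0.5377, -0.2042, 0.3157]
tool_rot: [-2.208, -2.227, 0.002]
contact_force: [-0.5, -0.3, -0.2]
opening: 0.0682
the job is handed in; nothing more can be done
None
```

The nut is off the shaft and standing in the blue tray. I handed the job in at about 18 s; the station reports no verdict.

- **Turning:** I gripped the nut at about 22 N and turned it clockwise by about 68°. I raised the grip about 0.09 mm per degree as it climbed, about 6 mm in all. The red line ended about 2.5° short of the index line.
- **Lifting and placing:** I lifted it straight off and lowered it until it touched the tray floor. Contact came at the height I had worked out, with a push of about 5 N. I then released it and backed straight up.
- **Forces:** The wrist force read at most about 2 N at the end of each move while the nut was on the shaft. The forces between nut and spinner themselves cannot be read.
- **Last checks:** The nut is upright and within about 5 mm of the tray's centre. The gripper is clear and in free air.
- **Bystanders:** The top camera puts all five within about 4 mm of where they started. In the last scene picture the arm hid the vial and the mirror. The networks' cube and caliper positions there were false hits on the nut, so for those four I relied on the top view.
- **Disagreement:** My first wrist measurement was 8 mm off because the arm was still settling. I repeated it, and the three cameras then agreed to within about 3 mm.

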